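# Reunite the split splint mould and bolt it

## Task

One half of a split aluminium finger-splint mould is fixed at the back of the grey bed on the desk. Of the three loose halves on the desk, find the one whose keyed edge mates with the fixed half, stand it on the bed and close it fully home, flush against the fixed half. Then slide the bolt on the bed all the way across behind it, let go, and leave the other two halves where they lie.

Things in the scene. Friction and masses are not known exactly. Their poses are not given: they have to be found in the camera images.
- half_a_grip (a point): The loose half that mates, bare aluminium, 0.37 to 0.65 kg: block 90 mm wide (y), 40 high, flat back 56 behind the parting plane, rib on top 18 wide (y), 40 long (x), from 40 to 84 above the underside. Point: mid rib, 62 above the underside, 28 behind the parting plane. x: from back to keyed face; z up. Keyed edge from above: tongue at left (+y), half-round bore 20 wide, socket at right
- half_b_grip (a point): A loose half, mirror image: socket at left (+y), tongue at right (-y); else as half_a (same block, rib, point and axes). Belongs to another mould: leave it.
- half_c_grip (a point): A loose half with a tongue at left and at right, no socket; else as half_a (same block, rib, point and axes). Belongs to another mould: leave it.
- seat (a point): Where half_a's point comes when it is home, 68 mm above the desk (z = 0), 28 before the parting plane; its axes are then parallel to these (x: closing direction, towards the fixed half). Below it the grey bed, 6 mm thick, 104 wide (y), from 87 before to 61 beyond the parting plane. Fixed to the desk; varies in place and yaw. The half stands on the bed and is closed along x
- parting (a point): Foot of the parting plane, mid-width, on the bed's top; axes as seat. The fixed half (90 mm wide, top 46 mm above the desk, no rib) stands beyond it: socket at left (+y), bore, tongue at right (-y) sticking out 16 mm towards -x. Tongues and sockets are upright prisms centred 27 mm off the middle, 16 deep, 24 wide at the root, 14 at the tip, 1.2 mm play a side
- bolt_knob (a point): Middle of the bolt's upright black round handle: 18 mm across, from 62 to 94 mm above the desk, point at 78. Open, it is 104 mm to the left (+y of seat) of the bed's middle, 67.5 before the parting plane; it goes 70 mm to seat's -y. Bolt bar 14 thick, 22 high, its tip 55 left of the middle when open; home it passes 4.5 mm behind the seated half, and is blocked by one not closed
- eyepieces (a point): Obstacle, fixed: the point of the microscope's eyepieces nearest the robot. They and the head lie beyond it (+x), from 60 mm to its left (+y) to 60 mm to its right, 0.3 m above the desk and higher; the arm must pass before or clear of them on its way from its start at the right. The microscope's foot and stage (up to 130 mm high) reach to 150 mm left of it, 50 mm and more beyond it
- bolt (a joint): Travel of the slide bolt in m: 0 open, 0.070 home against its stop. It slides stiffly (about 1.5 N) and stays where it is left.

How it is judged:
By the outcome, as a careful person would: the job done as asked, in the order asked, and still so for the second after the job is handed in, with the robot touching nothing.
It also fails if it takes over 54 s, if anything falls off the work surface, if the arm or the gripper's body presses on something with over 40 N, if the wrist force passes 120 N, or if a joint passes its speed limit or range.

## Robot

A 6-joint arm with a two-finger parallel gripper is mounted at the origin on a cart in front of the work surface, level with it; the furniture and walls round the work are solid. World frame = base frame: x ahead of the robot, y to its left, z up, the work surface at z = 0. Lengths are in m, angles in rad, forces in N, time in s.
With the tool pointing down it reaches from about 0.35 to 0.975 m from the base axis. Payload 17.4 kg.
Tool frame: the origin (TCP) lies between the finger pads; the fingertips stand 25 mm ahead of it and the grasp point (between the pads) lies 6 mm ahead of it; z points along the fingers, y is the line along which they close (so a half turn about z gives the same grasp; the last joint's range is limited). The gripper opens to 85 mm and grips with 20 to 120 N. Pads are 22 mm wide; open, the fingers measure 114 mm over their backs; the gripper's body (76 mm by 85 mm) begins 54 mm behind the grasp point. The pads swing forward as they close: fully open they stand 13 mm farther back than shut.
Start: joints at [1.077, 0.116, 1.442, -0, 1.584, -0.038], TCP at [0.297, 0.606, 0.256] pointing down, gripper open.
Joint ranges: [-2.83, 2.83], [-0.83, 2.19], [0.07, 2.5], [-1.14, 4.28], [0.01, 3], [-2.97, 2.97]. Speed limits (rad/s): [1.89, 1.89, 2.22, 3.14, 3.14, 3.14].

## Interface

Orientations are given as a unit quaternion [w, x, y, z].
In Python, from plant import arm, optics, job gives the robot as it stands.
- The arm moves only by the shell command python3 -m jog 'ROWS' [FORCE]. ROWS is JSON, a list that holds one entry, the list of rows, each a list of 7 numbers: the shift along the tool's x, y, z as a fraction of full scale, then the turn, a rotation vector about the tool's x, y, z as a fraction of full scale, then the closure, from 0 (fully open) to 1 (shut). A call has 1 to 8 rows; each row shifts and turns the commanded pose from where the row before left it, along the tool's axes as they then stand; what a row does not reach is not made up. Full scale, the value 1, is 20 mm for a shift and 4 degrees for a turn. A row lasts 1/12 s, in which the tool goes at most 41.7 mm and 7.16 degrees, less where a joint would pass 70% of its speed; a pose out of reach is approached as far as the arm can. A call with a number of a shift or a turn outside -1 to 1 is refused whole. A call with a gripper value outside its range is refused whole. The fingers move at their own pace and stop on an object; FORCE is the grip in N (left out, the last holds). Time passes only in rows, so rows that do not move let the fingers close. It gives the time, the measured TCP pose, the force, the opening and the grip force at its end, in the units of the state.
- arm.state(): the state, without advancing time (a new reading comes with each control period).
- optics.snapshot(name): name is "scene" or "top"; returns a dict with "image" (420x560x3 uint8, red, green, blue), "camera_matrix" (3x3 intrinsics, pixels), "R" (3x3) and "t" (3): a world point X has camera coordinates R X + t. Camera axes: x right, y down, z forward; pixel columns grow to the right and rows downward; lengths in m; the calibration is good to about 2 mm. A picture is of the moment at which its call begins. There is no depth.
- job.job_done(): hands the job in; it is judged then, once.
Trained networks look in the newest picture that a camera, given by its name, has taken for a name from the list of things; names that differ only in an ending like _2 or _b are one class to them, and where a whole thing is asked for, a point or a joint stands for the part that bears it (a point fixed in the world has none). Each returns a list of dicts, best first, with "conf" (0 to 1); they miss things now and then, are a little off and sometimes report something else, mostly with a low value. They report only what shows in the picture. A call takes as long as a camera call.
- optics.search_frame(camera, thing): "bbox" ([left, top, right, bottom] in pixels, round what is visible of it).
- optics.silhouettes(camera, thing): "region" (420x560 bool, what is visible of it) and "bbox" ([left, top, right, bottom] in pixels, round what is visible of it).
- optics.spot_point(camera, thing): "position" ([row, column] in pixels: a listed point, or the origin of a listed thing).
The state is a dict: "t": time; "qpos": joint angles; "qd": joint speeds; "joint_efforts": joint torques, N m; "tcp_pos": TCP position; "orientation": TCP orientation; "force": force on the tool from outside, world axes, zero at the start; "wrist_torque": the same for the moment, N m; "grip_width": finger opening in m; "gripper_force": force on a finger pad.
Only numpy, scipy, OpenCV 4.12 (cv2) and the standard library are available. Lean on these libraries where they do the work, as an engineer would, in place of code of your own. Each camera call takes 0.05 s, during which the arm holds its last target. There are 200 camera calls.

## Working session

There is one attempt and no reset: what is moved stays moved. The work goes in short steps, Python scripts to look and compute and a shell command to move; the robot and the scene stay as the last step left them, time stands still between calls to the robot, and variables do not carry over. Pictures are saved under pics/ and viewed, at most 10 in all, crops included, and the job is handed in when it is done.

```bash
mkdir -p pics; ls
python3 - <<'E'
from plant import arm, optics, job
import cv2,numpy as np
s=arm.state(); print(s['tcp_pos'],s['orientation'],s['force'],s['grip_width'],s['t'])
for c in ['scene','top']:
    r=optics.snapshot(c); cv2.imwrite(f'pics/{c}0.png',r['image'][:,:,::-1]); print(c,r['camera_matrix'],r['R'],r['t'])
    for n in ['half_a_grip','half_b_grip','half_c_grip','seat','parting','bolt_knob','eyepieces']:
        print(n,[(np.round(d['position']).tolist(),round(d['conf'],2)) for d in optics.spot_point(c,n)][:5])
E
```

```text
pics
[0.29702705 0.60593606 0.25556033] [-1.49519138e-04  2.25917868e-01  9.74146172e-01 -5.74997278e-04] [0.78603492 0.53953381 1.14467715] 0.08562518628021887 0.0
scene [[398.53907476   0.         274.77772558]
 [  0.         398.53907476 208.35852979]
 [  0.           0.           1.        ]] [[ 0.4914312  -0.87087939  0.00802859]
 [-0.37397059 -0.21933649 -0.90113124]
 [ 0.78653759  0.43984155 -0.43347207]] [-0.3279671   0.38450586  0.75153471]
half_a_grip [([265.0, 232.0], 0.65)]
half_b_grip [([249.0, 189.0], 0.72), ([259.0, 283.0], 0.67)]
half_c_grip [([282.0, 270.0], 0.68)]
seat [([251.0, 276.0], 0.93)]
parting [([262.0, 284.0], 0.57)]
bolt_knob [([245.0, 241.0], 0.46)]
eyepieces []
top [[427.20170573   0.         284.7183008 ]
 [  0.         427.20170573 205.87939817]
 [  0.           0.           1.        ]] [[ 0.02721002 -0.99952093  0.01474882]
 [-0.98330671 -0.02941822 -0.1795619 ]
 [ 0.17990976 -0.00961673 -0.98363611]] [-0.092903    0.57270802  1.08523703]
half_a_grip [([254.0, 252.0], 0.7)]
half_b_grip [([242.0, 185.0], 0.86)]
half_c_grip [([255.0, 304.0], 0.65)]
seat [([202.0, 275.0], 0.78)]
parting [([193.0, 280.0], 0.83)]
bolt_knob [([216.0, 243.0], 0.53), ([244.0, 187.0], 0.22)]
eyepieces [([248.0, 430.0], 0.56)]
```

Run:
```python
import cv2
a=cv2.imread('pics/top0.png'); cv2.imwrite('pics/top0c.png',cv2.resize(a[150:300,140:340],(800,600),interpolation=cv2.INTER_CUBIC))
```

```text
(no output)
```

View pics/scene0.png

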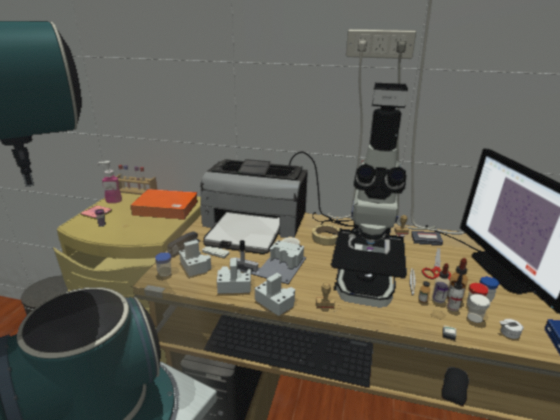

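View pics/top0c.png

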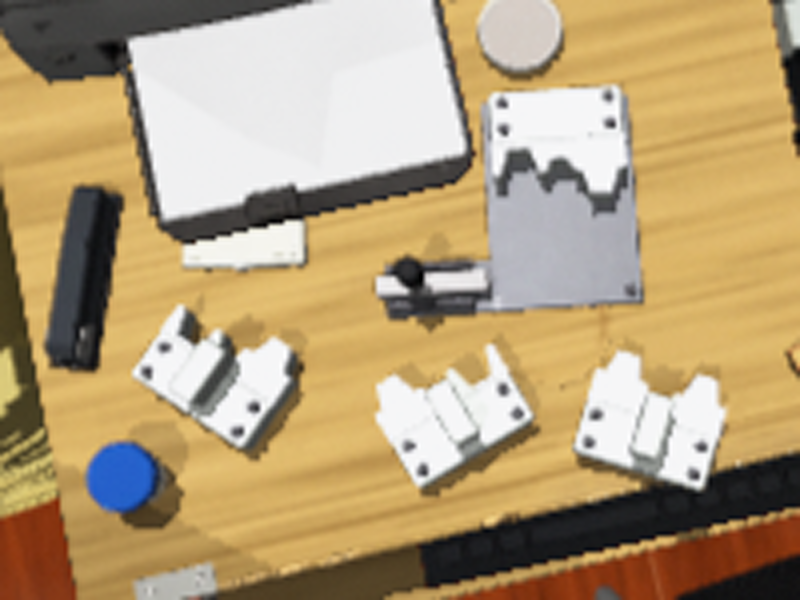

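The top crop shows the middle half (crop 455,415, full image 448/4+140≈252,254) with a broad tongue at left and a thin spike and socket at right. That makes it half_a. The left one is b and the right one, with two tongues, is c. The bed is at crop 490-640 × 90-310. Next I'll fit poses by model projection.

```bash
cat > h.py <<'E'
import numpy as np,cv2
from plant import arm, optics, job
def proj(c,P):
    P=np.atleast_2d(P)@c['R'].T+c['t']; p=P@c['camera_matrix'].T; return p[:,:2]/p[:,2:]
def ray(c,uv,z):
    d=c['R'].T@np.linalg.solve(c['camera_matrix'],[uv[0],uv[1],1.]); o=-c['R'].T@c['t']; return o+d*(z-o[2])/d[2]
def W(x,y,a,P,z0=0):
    c,s=np.cos(a),np.sin(a); P=np.asarray(P,float); return np.c_[x+c*P[:,0]-s*P[:,1],y+s*P[:,0]+c*P[:,1],P[:,2]+z0]
# half a, origin at grip point plan position, z from underside; parting plane at x=.028
k=.028
TA=[(-.028,-.045),(-.028,.045),(k,.045),(k,.039),(k+.016,.034),(k+.016,.020),(k,.015),(k,.010),(k-.007,.007),(k-.01,0),(k-.007,-.007),(k,-.01),(k,-.015),(k-.016,-.020),(k-.016,-.034),(k,-.039),(k,-.045)]
def prism(T,z): return [[(x,y,z) for x,y in T]]
RIB=[(-.02,-.009),(-.02,.009),(.02,.009),(.02,-.009)]
def sil(c,x,y,a,z0=0):
    m=np.zeros((420*4,560*4),np.uint8)
    for T,za,zb in((TA,0,.04),(RIB,.04,.084)):
        for z in(za,zb): cv2.fillPoly(m,[np.int32(proj(c,W(x,y,a,[(p,q,z) for p,q in T],z0))*4+2)],1)
        for i in range(len(T)):
            j=(i+1)%len(T); q=[T[i]+(za,),T[j]+(za,),T[j]+(zb,),T[i]+(zb,)]
            cv2.fillPoly(m,[np.int32(proj(c,W(x,y,a,q,z0))*4+2)],1)
    return cv2.resize(m.astype(np.float32),(560,420),interpolation=cv2.INTER_AREA)
E
python3 - <<'E'
from h import *
from scipy.optimize import minimize
C={};M={}
for n in['top','scene']:
    C[n]=optics.snapshot(n); r=optics.silhouettes(n,'half_a_grip')
    print(n,[(np.round(d['bbox']).tolist(),round(d['conf'],2)) for d in r])
    M[n]=r
u0=ray(C['top'],(252,254),.062); print(u0)
# choose the silhouette containing/near the half-a location
for n in M:
    g=proj(C[n],u0)[0]; M[n]=min(M[n],key=lambda d:np.hypot(*(np.array([(d['bbox'][0]+d['bbox'][2])/2,(d['bbox'][1]+d['bbox'][3])/2])-g)))['region'].astype(float)
def cost(v,ns=('top','scene')): return sum(np.abs(sil(C[n],v[0]/100,v[1]/100,v[2]/10)-M[n]).sum()/M[n].sum() for n in ns)
for ns in(('top','scene'),('top',)):
    best=None
    for a in np.arange(-.2,1.2,.2):
        r=minimize(cost,[u0[0]*100,u0[1]*100,a*10],args=(ns,),method='Nelder-Mead',options=dict(initial_simplex=np.array([u0[0]*100,u0[1]*100,a*10])+np.array([[0,0,0],[1,0,0],[0,1,0],[0,0,2]])))
        if best is None or r.fun<best.fun: best=r
    x,y,a=best.x[0]/100,best.x[1]/100,best.x[2]/10; print(ns,x,y,a,best.fun)
    if len(ns)==2: X=(x,y,a)
# bed
for n in['seat','parting','bolt_knob']:
    A=[];b=[]
    for c in C:
        d=optics.spot_point(c,n)
        if d: p=d[0]['position'];print(n,c,p,d[0]['conf'],ray(C[c],(p[1],p[0]),{'seat':.068,'parting':.006,'bolt_knob':.078}[n]))
im=cv2.resize(C['top']['image'][165:275,235:305,::-1],None,fx=8,fy=8,interpolation=cv2.INTER_CUBIC)
def dr(T,z,col):
    p=(proj(C['top'],W(*X,[(a,b,z) for a,b in T]))-[235,165]+.5)*8; cv2.polylines(im,[np.int32(p)],True,col,1)
dr(TA,.04,(0,0,255));dr(RIB,.084,(0,160,0))
cv2.imwrite('pics/fit.png',im[:, :][:880]); im=im[:600]; 
cv2.imwrite('pics/fit1.png',cv2.resize(C['top']['image'][165:280,220:310,::-1],None,fx=5.2,fy=5.2,interpolation=cv2.INTER_CUBIC))
f=cv2.imread('pics/fit.png'); cv2.imwrite('pics/fit.png',cv2.resize(f,None,fx=.68,fy=.68,interpolation=cv2.INTER_AREA))
E
```

```text
top [([231.0, 240.0, 273.0, 271.0], 0.9)]
scene [([216.0, 261.0, 252.0, 294.0], 0.89)]
[0.44448191 0.00467388 0.062     ]
('top', 'scene') 0.448197183221893 0.004319972792623413 0.5570755609489508 0.23014047497634849
('top',) 0.4484764408479806 0.0038118627649693284 0.5688591934099836 0.06149732620320856
seat top [202.8, 278.8] 0.64 [ 0.58006021 -0.06058398  0.068     ]
seat scene [252.0, 280.1] 0.65 [ 0.57182272 -0.07078232  0.068     ]
parting top [195.9, 277.8] 0.56 [ 0.61130548 -0.05693897  0.006     ]
parting scene [260.0, 283.2] 0.79 [ 0.62400347 -0.05392491  0.006     ]
bolt_knob top [218.6, 239.6] 0.59 [0.53357313 0.0393959  0.078     ]
bolt_knob scene [244.7, 239.5] 0.69 [0.53336986 0.04259824 0.078     ]
```

View pics/fit.png

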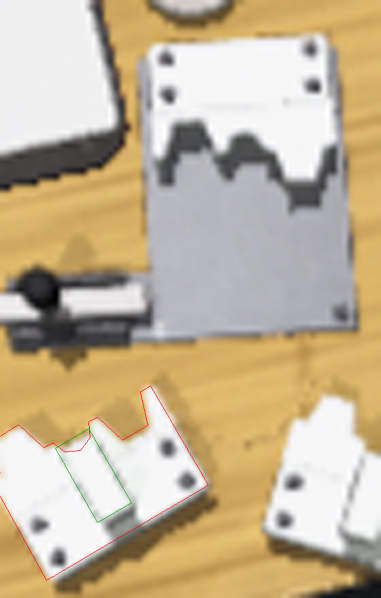

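The overlay matches half_a very well: tongue at the left, socket at the right, yaw ≈ 0.56. The bed's near right corner is at about crop (355,328). Now I'll fit the bed photometrically in the top view.

```bash
cat >> h.py <<'E'
# fixed half/bed: origin = parting foot, z from desk
TF=[(.056,.045),(.056,-.045),(0,-.045),(0,-.039),(-.016,-.034),(-.016,-.020),(0,-.015),(0,-.010),(.007,-.007),(.01,0),(.007,.007),(0,.01),(0,.015),(.016,.020),(.016,.034),(0,.039),(0,.045)]
BED=[(-.087,-.052),(-.087,.052),(.061,.052),(.061,-.052)]
def lab(c,x,y,a,S=4):
    L=np.zeros((420*S,560*S),np.uint8)
    def f(q,v): cv2.fillPoly(L,[np.int32(proj(c,W(x,y,a,q))*S+S/2)],v)
    f([(p,q,.006) for p,q in BED],1)
    T=TF
    for i in range(len(T)):
        j=(i+1)%len(T); f([T[i]+(.006,),T[j]+(.006,),T[j]+(.046,),T[i]+(.046,)],2)
    f([(p,q,.046) for p,q in T],3)
    return np.stack([cv2.resize((L==v).astype(np.float32),(560,420),interpolation=cv2.INTER_AREA) for v in range(4)],-1)
E
python3 - <<'E'
from h import *
from scipy.optimize import minimize
C=optics.snapshot('top'); I=C['image'].astype(float)
w=np.zeros((420,560),bool); w[166:236,258:306]=True; w[208:236,:266]=False
def cost(v):
    A=lab(C,v[0]/100,v[1]/100,v[2]/10)[w]; B=I[w]; X,*_=np.linalg.lstsq(A,B,rcond=None); return np.abs(A@X-B).mean()
best=None
for a in(-.1,0,.1):
    r=minimize(cost,[61.5,-5.7,a*10],method='Nelder-Mead',options=dict(initial_simplex=np.array([61.5,-5.7,a*10])+np.array([[0,0,0],[1,0,0],[0,1,0],[0,0,1.]])))
    print(r.x,r.fun)
    if best is None or r.fun<best.fun:best=r
x,y,a=best.x[0]/100,best.x[1]/100,best.x[2]/10
print('parting',x,y,a); print('seat',W(x,y,a,[(-.028,0,.068)]),'knob',W(x,y,a,[(-.0675,.104,.078),(-.0675,.034,.078)]))
r=[0,0]
im=cv2.resize(C['image'][160:250,220:310,::-1],None,fx=6.6,fy=6.6,interpolation=cv2.INTER_CUBIC)
for T,z,col in((BED,.006,(0,0,255)),(TF,.046,(0,160,0))):
    cv2.polylines(im,[np.int32((proj(C,W(x,y,a,[(p,q,z) for p,q in T]))-[220,160]+.5)*6.6)],True,col,1)
p=(proj(C,W(x,y,a,[(-.0675,.104,.094)]))[0]-[220,160]+.5)*6.6; cv2.circle(im,(int(p[0]),int(p[1])),4,(0,0,255),1)
cv2.imwrite('pics/bed.png',im)
E
```

```text
[61.29516532 -6.17143927  0.76421261] 14.086277496152846
[61.30729216 -6.17591001  0.89807916] 14.174827365656764
[61.30382923 -6.16874787  0.85906812] 14.126367148618835
parting 0.6129516532238748 -0.06171439272337523 0.07642126057455242
seat [[ 0.58503338 -0.06385211  0.068     ]] knob [[ 0.53770859  0.03682865  0.078     ]
 [ 0.54305287 -0.03296704  0.078     ]]
```

View pics/bed.png

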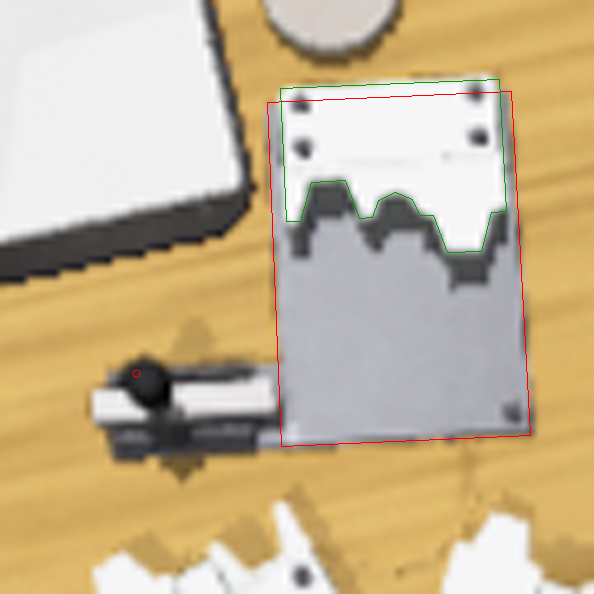

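The bed overlay fits to about a pixel (parting ≈ 0.613, -0.062, yaw 0.08). The knob shows at crop (145,382), about 3 mm off the prediction. I'll move over half_a now.

```bash
python3 -m jog '[[[-0.4,-0.5,0,0,0,0,0],[-0.8,-0.95,0,0,0,0,0],[-0.8,-0.95,0,0,0,0,0],[-0.8,-0.95,0,0,0,0,0],[-0.8,-0.95,0,0,0,0,0],[-0.8,-0.95,0,0,0,0,0],[-0.8,-0.95,0,0,0,0,0],[-0.8,-0.95,0,0,0,0,0]]]' 60
python3 -m jog '[[[-0.8,-0.95,0,0,0,0,0],[-0.8,-0.95,0,0,0,0,0],[-0.8,-0.95,0,0,0,0,0],[-0.8,-0.95,0,0,0,0,0],[-0.8,-0.95,0,0,0,0,0],[-0.8,-0.95,0,0,0,0,0],[-0.8,-0.95,0,0,0,0,0],[-0.8,-0.95,0,0,0,0,0]]]'
cat > to.py <<'E'
import sys; from h import *
from scipy.spatial.transform import Rotation as Ro
# usage: to.py x y z yaw_of_half ; prints shift in tool units, and turn about tool z
s=arm.state(); q=s['orientation']; R=Ro.from_quat([q[1],q[2],q[3],q[0]])
x,y,z,a=map(float,sys.argv[1:5])
Rt=Ro.from_matrix(np.c_[[-np.cos(a),-np.sin(a),0],[-np.sin(a),np.cos(a),0],[0,0,-1]])
print('t',round(s['t'],2),'pos',np.round(s['tcp_pos'],4),'F',np.round(s['force'],1),'w',round(s['grip_width'],4),'gf',round(s['gripper_force'],1),'q6',round(s['qpos'][5],2))
d=np.array([x,y,z])-s['tcp_pos']
print('shift rows now-axes',np.round(R.inv().apply(d)/.02,2),'turn rows',np.round(np.degrees((R.inv()*Rt).as_rotvec())/4,2),'shift in target axes',np.round(Rt.inv().apply(d)/.02,2))
E
python3 to.py .448 .004 .2 .56
```

```text
t: 2.02
tcp_pos: [0.342, 0.423, 0.2563]
orientation: [0.0, 0.226, 0.974, 0.0]
force: [0.4, 0.1, -0.0]
grip_width: 0.0854
gripper_force: 0.0
t: 2.68
tcp_pos: [0.3897, 0.2303, 0.2563]
orientation: [0.0, 0.226, 0.974, 0.0]
force: [0.8, 0.9, 0.1]
grip_width: 0.085
gripper_force: 0.0
t 2.68 pos [0.3897 0.2303 0.2563] F [0.8 0.9 0.1] w 0.085 gf 0.0 q6 -0.64
shift rows now-axes [-7.6  -8.88  2.81] turn rows [ 0.000e+00  1.000e-02 -1.455e+01] shift in target axes [  3.54 -11.14   2.81]
```

```bash
python3 -m jog '[[[-0.95,-1,0.3,0,0,0,0],[-0.95,-1,0.3,0,0,0,0],[-0.95,-1,0.3,0,0,0,0],[-0.95,-1,0.3,0,0,0,0],[-0.95,-1,0.3,0,0,0,0],[-0.95,-1,0.3,0,0,0,0],[-0.95,-1,0.3,0,0,0,0],[-0.95,-1,0.3,0,0,0,0]]]' >/dev/null
python3 -m jog '[[[0,-0.88,0.4,0,0,-1,0],[0,0,0,0,0,-1,0],[0,0,0,0,0,-1,0],[0,0,0,0,0,-1,0],[0,0,0,0,0,-1,0],[0,0,0,0,0,-1,0],[0,0,0,0,0,-1,0],[0,0,0,0,0,-1,0]]]' >/dev/null
python3 -m jog '[[[0,0,0,0,0,-1,0],[0,0,0,0,0,-1,0],[0,0,0,0,0,-1,0],[0,0,0,0,0,-1,0],[0,0,0,0,0,-1,0],[0,0,0,0,0,-1,0],[0,0,0,0,0,-0.55,0],[0,0,0,0,0,0,0]]]'
python3 to.py .448 .004 .075 .56
```

```text
t: 4.68
tcp_pos: [0.4478, 0.0053, 0.2002]
orientation: [0.0, -0.277, 0.961, -0.0]
force: [0.1, 0.4, -0.0]
grip_width: 0.0854
gripper_force: 0.0
t 4.68 pos [0.4478 0.0053 0.2002] F [ 0.1  0.4 -0. ] w 0.0854 gf 0.0 q6 -2.18
shift rows now-axes [ 0.03 -0.06  6.26] turn rows [-0.    0.    0.03] shift in target axes [ 0.03 -0.06  6.26]
```

```bash
python3 -m jog '[[[0,-0.05,0.5,0,0,0,0],[0,0,1,0,0,0,0],[0,0,1,0,0,0,0],[0,0,1,0,0,0,0],[0,0,1,0,0,0,0],[0,0,1,0,0,0,0],[0,0,0.75,0,0,0,0],[0,0,0,0,0,0,0]]]' 60
python3 -m jog '[[[0,0,0,0,0,0,0.5],[0,0,0,0,0,0,0.7],[0,0,0,0,0,0,1],[0,0,0,0,0,0,1],[0,0,0,0,0,0,1],[0,0,0,0,0,0,1],[0,0,0,0,0,0,1],[0,0,0,0,0,0,1]]]' 80
python3 -m jog '[[[0,0,0,0,0,0,1],[0,0,0,0,0,0,1],[0,0,0,0,0,0,1],[0,0,0,0,0,0,1]]]'
```

```text
t: 5.35
tcp_pos: [0.4469, 0.0047, 0.0716]
orientation: [-0.002, -0.276, 0.961, 0.001]
force: [-1.1, 0.4, -0.2]
grip_width: 0.0854
gripper_force: 0.0
t: 6.02
tcp_pos: [0.4492, 0.0047, 0.076]
orientation: [0.0, -0.276, 0.961, -0.0]
force: [-0.5, -1.7, 6.6]
grip_width: 0.0167
gripper_force: 79.4
t: 6.35
tcp_pos: [0.4492, 0.0047, 0.076]
orientation: [0.001, -0.276, 0.961, -0.0]
force: [-1.5, -1.1, 6.3]
grip_width: 0.0171
gripper_force: 79.4
```

```bash
python3 -m jog '[[[0,0,-0.4,0,0,0,1],[0,0,-0.8,0,0,0,1],[0,0,-0.9,0,0,0,1],[0,0,-0.9,0,0,0,1],[0,0,-0.5,0,0,0,1],[0,0,0,0,0,0,1],[0,0,0,0,0,0,1],[0,0,0,0,0,0,1]]]' 100
python3 to.py .552 -.066 .145 .076
```

```text
t: 7.02
tcp_pos: [0.4483, 0.0048, 0.1441]
orientation: [-0.001, -0.276, 0.961, 0.0]
force: [-0.3, 0.4, -6.1]
grip_width: 0.0167
gripper_force: 98.3
t 7.02 pos [0.4483 0.0048 0.1441] F [-0.3  0.4 -6.1] w 0.0167 gf 98.3 q6 -2.18
shift rows now-axes [-2.51 -5.75 -0.06] turn rows [ 0.01 -0.02  6.93] shift in target axes [-4.9  -3.93 -0.05]
```

```bash
python3 -m jog '[[[-0.2,-0.4,0,0,0,0,1],[-0.4,-0.9,0,0,0,0,1],[-0.4,-0.9,0,0,0,0,1],[-0.4,-0.9,0,0,0,0,1],[-0.4,-0.9,0,0,0,0,1],[-0.4,-0.9,0,0,0,0,1],[-0.3,-0.85,0,0,0,0.4,1],[0,0,0,0,0,0.8,1]]]' >/dev/null
python3 -m jog '[[[0,0,0,0,0,0.9,1],[0,0,0,0,0,0.9,1],[0,0,0,0,0,0.9,1],[0,0,0,0,0,0.9,1],[0,0,0,0,0,0.9,1],[0,0,0,0,0,0.8,1],[0,0,0,0,0,0.43,1],[0,0,0,0,0,0,1]]]'
python3 to.py .552 -.066 .145 .076
python3 - <<'E'
from h import *
for n in('top','scene'):
    c=optics.snapshot(n); u=proj(c,[.57,-.06,.06])[0].astype(int)
    b=np.clip(u-[45,40],0,None); im=c['image'][b[1]:b[1]+90,b[0]:b[0]+70 if n=='scene' else b[0]+90,::-1]
    print(n,b); cv2.imwrite(f'pics/{n}1.png',cv2.resize(im,None,fx=6,fy=6,interpolation=cv2.INTER_CUBIC))
a=[cv2.imread(f'pics/{n}1.png') for n in('top','scene')]
o=np.hstack(a); s=min(800/o.shape[1],1); cv2.imwrite('pics/both1.png',cv2.resize(o,None,fx=s,fy=s,interpolation=cv2.INTER_AREA))
E
```

```text
t: 8.35
tcp_pos: [0.5523, -0.0663, 0.144]
orientation: [-0.001, -0.037, 0.999, 0.0]
force: [-0.9, 0.4, -7.0]
grip_width: 0.017
gripper_force: 99.2
t 8.35 pos [ 0.5523 -0.0663  0.144 ] F [-0.9  0.4 -7. ] w 0.017 gf 99.2 q6 -1.81
shift rows now-axes [ 0.01  0.02 -0.05] turn rows [ 0.   -0.02 -0.02] shift in target axes [ 0.01  0.02 -0.05]
top [233 167]
scene [231 213]
```

View pics/both1.png

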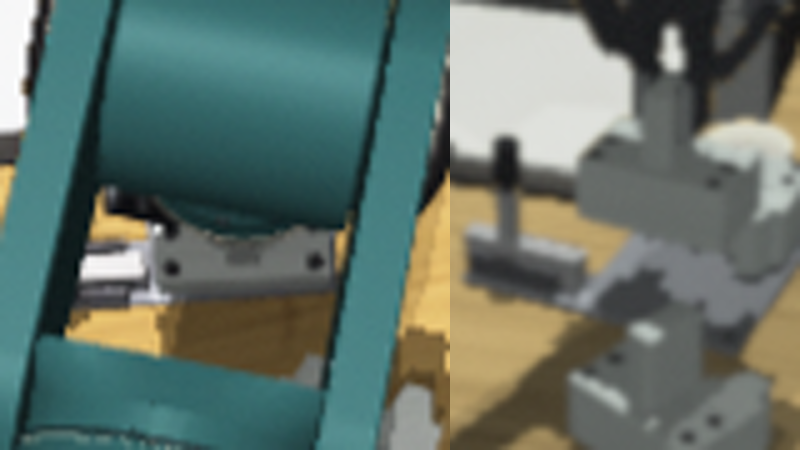

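Top view: only the back of the half shows, with its top edge spanning crop cols 152-335 and the screws at (172,268) and (317,260). It is roughly parallel to the bed. In the scene view the half hangs above the bed with its tongue at the far left. I'll check the lateral offset from those pixels.

Run:
```python
from h import *
c=optics.snapshot('top')
x,y,a=.5513,-.0664,.076
dz=.144-.076
p=proj(c,W(x,y,a,[(-.028,.045,.04+dz),(-.028,-.045,.04+dz),(.0,.045,.04+dz),(0,-.045,.04+dz)])); print((p-[233,167]+.5)*5)
# current bed refit on visible corner? measure the picture's left/right edge of block by gradient on row ~ crop 260
I=c['image'].astype(int)
for r in range(214,226): print(r,I[r,258:305].sum(1).tolist())
```

```text
[[154.5330932  281.97076961]
 [333.35842781 273.69858344]
 [152.32194507 227.04378956]
 [330.32316001 218.91635282]]
214 [457, 480, 467, 460, 455, 449, 356, 296, 166, 161, 249, 314, 326, 321, 320, 309, 229, 205, 235, 250, 235, 175, 162, 164, 159, 214, 231, 232, 228, 217, 245, 260, 309, 311, 317, 319, 323, 305, 318, 324, 312, 265, 408, 461, 264, 107, 283]
215 [419, 525, 546, 537, 541, 451, 346, 331, 286, 287, 324, 331, 328, 327, 327, 321, 298, 255, 202, 221, 205, 164, 200, 209, 213, 208, 203, 229, 239, 255, 285, 308, 321, 324, 322, 326, 320, 321, 326, 327, 310, 214, 428, 464, 241, 110, 293]
216 [365, 513, 546, 545, 548, 451, 348, 332, 337, 338, 336, 336, 333, 332, 331, 329, 328, 311, 270, 250, 244, 216, 229, 232, 228, 206, 235, 256, 277, 291, 316, 324, 321, 320, 322, 322, 322, 323, 317, 327, 307, 213, 424, 419, 201, 139, 324]
217 [605, 668, 670, 559, 517, 432, 342, 326, 330, 329, 333, 327, 323, 325, 329, 325, 321, 323, 323, 314, 266, 236, 230, 225, 221, 228, 246, 283, 315, 321, 319, 324, 321, 320, 325, 323, 295, 240, 231, 308, 313, 211, 373, 376, 183, 155, 311]
218 [709, 718, 718, 557
[... 1190 characters left out ...]
24, 231, 245, 490, 364, 302, 300, 295, 294, 288, 283, 275, 269, 267, 267, 266, 261, 264, 262, 257, 262, 265, 259, 262, 252, 250, 249, 243, 243, 240, 234, 233, 230, 229, 233, 230, 233, 228, 217, 179, 131, 98, 237, 316, 333]
224 [210, 178, 239, 257, 262, 574, 481, 298, 249, 251, 249, 244, 243, 237, 234, 233, 233, 233, 235, 231, 229, 231, 234, 239, 230, 226, 223, 222, 217, 214, 217, 216, 216, 216, 213, 207, 206, 203, 199, 200, 186, 178, 122, 83, 269, 330, 333]
225 [224, 368, 463, 487, 489, 624, 576, 369, 294, 257, 245, 242, 226, 220, 215, 214, 212, 212, 211, 213, 206, 207, 210, 209, 202, 201, 196, 199, 193, 193, 185, 188, 184, 180, 177, 178, 182, 179, 171, 162, 176, 174, 128, 96, 290, 335, 336]
```

```bash
python3 -m jog '[[[0,0,0.5,0,0,0,1],[0,0,0.8,0,0,0,1],[0,0,0.8,0,0,0,1],[0,0,0.5,0,0,0,1],[0,0,0.3,0,0,0,1],[0,0,0,0,0,0,1],[0,0,0,0,0,0,1]]]'
python3 -m jog '[[[0,0,0.1,0,0,0,1],[0,0,0.05,0,0,0,1],[0,0,0,0,0,0,1]]]'
```

```text
t: 9.08
tcp_pos: [0.5523, -0.0661, 0.0874]
orientation: [-0.0, -0.038, 0.999, -0.0]
force: [-0.4, -1.1, -5.5]
grip_width: 0.0169
gripper_force: 99.0
t: 9.33
tcp_pos: [0.5524, -0.0661, 0.0846]
orientation: [0.0, -0.038, 0.999, -0.0]
force: [-0.4, 0.3, -6.2]
grip_width: 0.0164
gripper_force: 99.0
```

```bash
python3 -m jog '[[[0,0,0.05,0,0,0,1],[0,0,0.05,0,0,0,1],[0,0,0,0,0,0,1]]]'
python3 -m jog '[[[0,0,0.05,0,0,0,1],[0,0,0,0,0,0,1]]]'
```

```text
t: 9.58
tcp_pos: [0.5522, -0.0661, 0.0822]
orientation: [-0.0, -0.038, 0.999, 0.0]
force: [0.2, -0.1, -5.8]
grip_width: 0.0166
gripper_force: 99.0
t: 9.75
tcp_pos: [0.5525, -0.0661, 0.0821]
orientation: [0.0, -0.038, 0.999, -0.0]
force: [-4.2, 0.3, 2.9]
grip_width: 0.017
gripper_force: 100.5
```

```bash
python3 -m jog '[[[0,0,-0.03,0,0,0,1],[-0.3,0,0,0,0,0,1],[-0.3,0,0,0,0,0,1],[-0.2,0,0,0,0,0,1],[0,0,0,0,0,0,1]]]'
python3 -m jog '[[[-0.15,0,0,0,0,0,1],[-0.1,0,0,0,0,0,1],[0,0,0,0,0,0,1]]]'
python3 -m jog '[[[-0.15,0,0,0,0,0,1],[-0.1,0,0,0,0,0,1],[0,0,0,0,0,0,1]]]'
```

```text
t: 10.17
tcp_pos: [0.5693, -0.0648, 0.0821]
orientation: [0.001, -0.038, 0.999, -0.0]
force: [1.3, -1.0, -3.3]
grip_width: 0.0169
gripper_force: 99.9
t: 10.42
tcp_pos: [0.5736, -0.0645, 0.0821]
orientation: [0.0, -0.038, 0.999, -0.0]
force: [0.2, -1.4, 1.9]
grip_width: 0.0165
gripper_force: 100.4
t: 10.67
tcp_pos: [0.5785, -0.0642, 0.0821]
orientation: [0.0, -0.038, 0.999, -0.0]
force: [-0.4, -2.1, 2.9]
grip_width: 0.0167
gripper_force: 100.7
```

```bash
python3 -m jog '[[[-0.15,0,0,0,0,0,1],[0,0,0,0,0,0,1]]]'
python3 -m jog '[[[-0.1,0,0,0,0,0,1],[0,0,0,0,0,0,1]]]'
python3 -m jog '[[[-0.1,0,0,0,0,0,1],[0,0,0,0,0,0,1]]]'
```

```text
t: 10.83
tcp_pos: [0.5815, -0.0639, 0.0821]
orientation: [0.0, -0.038, 0.999, -0.0]
force: [-1.2, -2.1, 3.8]
grip_width: 0.0166
gripper_force: 100.8
t: 11.0
tcp_pos: [0.5833, -0.0637, 0.0821]
orientation: [0.0, -0.038, 0.999, -0.0]
force: [-3.1, -2.3, 4.3]
grip_width: 0.0168
gripper_force: 100.8
t: 11.17
tcp_pos: [0.5853, -0.0636, 0.0821]
orientation: [0.0, -0.038, 0.999, -0.0]
force: [-3.5, -0.7, 5.2]
grip_width: 0.0167
gripper_force: 100.9
```

```bash
python3 -m jog '[[[-0.1,0,0,0,0,0,1],[0,0,0,0,0,0,1]]]'
python3 -m jog '[[[-0.1,0,0,0,0,0,1],[0,0,0,0,0,0,1]]]'
```

```text
t: 11.33
tcp_pos: [0.5872, -0.0634, 0.0821]
orientation: [0.0, -0.038, 0.999, -0.0]
force: [-2.4, -1.8, 5.0]
grip_width: 0.0169
gripper_force: 100.9
t: 11.5
tcp_pos: [0.5881, -0.0636, 0.0822]
orientation: [-0.002, -0.038, 0.999, -0.0]
force: [-17.7, -4.3, 15.0]
grip_width: 0.0167
gripper_force: 102.5
```

```bash
python3 -m jog '[[[-0.07,0,-0.03,0,0,0,1],[0,0,0,0,0,0,1],[0,0,0,0,0,0,1]]]'
python3 -m jog '[[[0,0,0,0,0,0.2,1],[0,0,0,0,0,-0.2,1],[0,0,0,0,0,-0.2,1],[0,0,0,0,0,0.2,1],[0,0,0,0,0,0,1]]]'
python3 - <<'E'
from h import *
c=optics.snapshot('scene'); u=proj(c,[.61,-.06,.04])[0].astype(int); b=u-[35,30]; print(b)
cv2.imwrite('pics/scene2.png',cv2.resize(c['image'][b[1]:b[1]+60,b[0]:b[0]+80,::-1],None,fx=10,fy=10,interpolation=cv2.INTER_CUBIC))
E
```

```text
t: 11.75
tcp_pos: [0.5885, -0.0636, 0.0823]
orientation: [-0.003, -0.038, 0.999, -0.0]
force: [-25.5, -6.2, 15.5]
grip_width: 0.0167
gripper_force: 102.9
t: 12.17
tcp_pos: [0.5885, -0.0636, 0.0823]
orientation: [-0.003, -0.038, 0.999, -0.0]
force: [-25.3, -6.1, 14.1]
grip_width: 0.0167
gripper_force: 102.9
[247 223]
```

View pics/scene2.png

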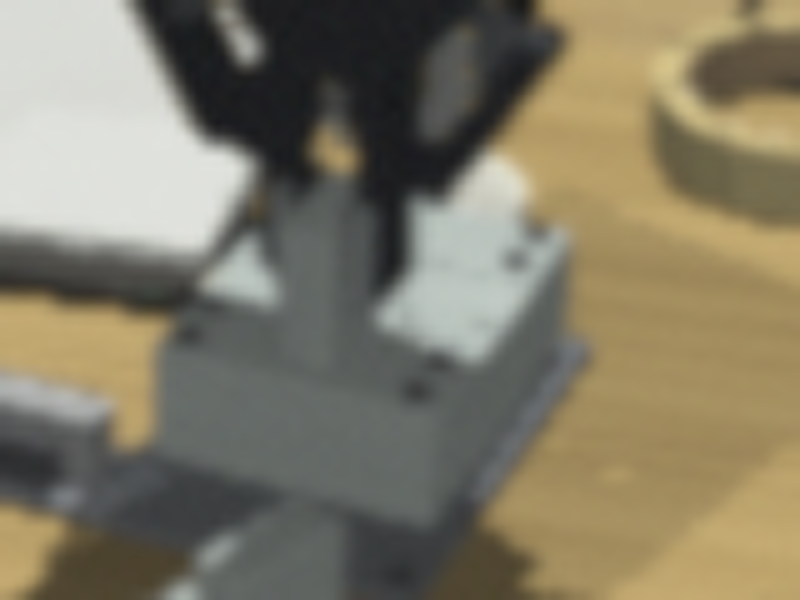

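The scene view shows the two halves' tops and right sides running on continuously with no gap, around pixels (480,360)–(440,360). It's at a hard stop, so I'll relax, release and retract.

```bash
python3 -m jog '[[[0.04,0,0.03,0,0,0,1],[0,0,0,0,0,0,1],[0,0,0,0,0,0,0.8],[0,0,0,0,0,0,0.5],[0,0,0,0,0,0,0],[0,0,0,0,0,0,0],[0,0,0,0,0,0,0],[0,0,0,0,0,0,0]]]'
python3 -m jog '[[[0,0,-0.3,0,0,0,0],[0,0,-0.8,0,0,0,0],[0,0,-1,0,0,0,0],[0,0,-1,0,0,0,0],[0,0,-0.8,0,0,0,0],[0.5,0.8,0,0,0,0,0],[0.5,1,0,0,0,0,0],[0.5,1,0,0,0,0,0]]]'
python3 - <<'E'
from h import *
from scipy.optimize import least_squares
C={};P={}
for n in('top','scene'):
    C[n]=optics.snapshot(n); 
    for th in('bolt_knob','half_a_grip','seat'):
        d=optics.spot_point(n,th); print(n,th,[(np.round(q['position'],1).tolist(),round(q['conf'],2)) for q in d[:2]],[np.round(ray(C[n],q['position'][::-1],.078 if th=='bolt_knob' else .068),4).tolist() for q in d[:2]])
c=C['scene'];u=proj(c,[.57,-.02,.05])[0].astype(int); b=u-[40,30]; print(b)
im=cv2.resize(c['image'][b[1]:b[1]+60,b[0]:b[0]+80,::-1],None,fx=10,fy=10,interpolation=cv2.INTER_CUBIC)
for k in([.5397,.0371],[.535,.038]):
  for z in(.062,.094):
    p=(proj(c,k+[z])[0]-b+.5)*10; cv2.circle(im,(int(p[0]),int(p[1])),4,(0,0,255) if k[0]>.539 else (0,200,0),-1)
cv2.imwrite('pics/scene3.png',im)
E
python3 to.py .538 .037 .088 .076
```

```text
t: 12.88
tcp_pos: [0.5898, -0.0631, 0.0818]
orientation: [0.0, -0.038, 0.999, 0.0]
force: [0.1, 0.3, -0.5]
grip_width: 0.0762
gripper_force: 0.0
t: 13.55
tcp_pos: [0.5552, -0.0093, 0.1606]
orientation: [0.0, -0.038, 0.999, -0.0]
force: [0.4, -0.2, -0.6]
grip_width: 0.0854
gripper_force: 0.0
top bolt_knob [([216.6, 240.5], 0.78)] [[0.5389, 0.0373, 0.078]]
top half_a_grip [([204.0, 279.5], 0.74)] [[0.5769, -0.0625, 0.068]]
top seat [([202.8, 279.0], 0.87)] [[0.5801, -0.0611, 0.068]]
scene bolt_knob [([242.8, 241.3], 0.8)] [[0.545, 0.0441, 0.078]]
scene half_a_grip [([247.3, 280.6], 0.92)] [[0.5952, -0.0596, 0.068]]
scene seat [([250.2, 279.2], 0.71)] [[0.5791, -0.0638, 0.068]]
[224 222]
t 13.95 pos [ 0.5559 -0.0102  0.1599] F [ 0.3  0.4 -0.2] w 0.0854 gf 0.0 q6 -1.71
shift rows now-axes [0.71 2.42 3.6 ] turn rows [-0.   -0.   -0.01] shift in target axes [0.71 2.42 3.6 ]
```

View pics/scene3.png

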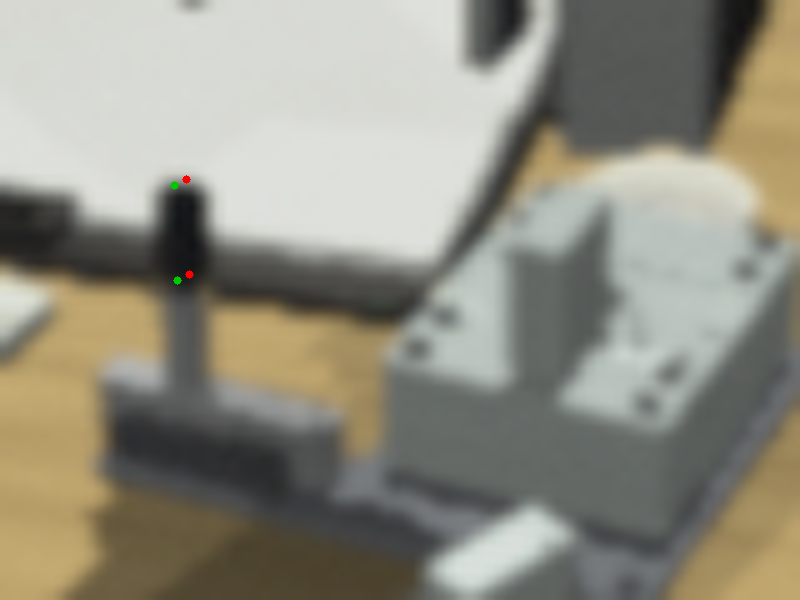

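The half sits flush and unattended. The knob in the picture (x≈183, y 185–285) matches the predicted (0.539, 0.037). I'll grasp the knob.

```bash
python3 -m jog '[[[0.2,0.8,0,0,0,0,0],[0.2,0.8,0,0,0,0,0],[0.26,0.83,0,0,0,0,0],[0,0,0,0,0,0,0],[0,0,1,0,0,0,0],[0,0,1,0,0,0,0],[0,0,1,0,0,0,0],[0,0,0.6,0,0,0,0]]]'
python3 to.py .539 .037 .088 .076
```

```text
t: 14.62
tcp_pos: [0.5383, 0.0371, 0.0858]
orientation: [-0.001, -0.038, 0.999, -0.0]
force: [-0.5, -0.5, -1.1]
grip_width: 0.0855
gripper_force: 0.0
t 14.62 pos [0.5383 0.0371 0.0858] F [-0.5 -0.5 -1.1] w 0.0855 gf 0.0 q6 -1.62
shift rows now-axes [-0.03 -0.01 -0.11] turn rows [-0.   -0.03 -0.  ] shift in target axes [-0.03 -0.01 -0.11]
```

```bash
python3 -m jog '[[[0,0,0,0,0,0,0.5],[0,0,0,0,0,0,0.7],[0,0,0,0,0,0,1],[0,0,0,0,0,0,1],[0,0,0,0,0,0,1],[0,0,0,0,0,0,1],[0,0,0,0,0,0,1],[0,0,0,0,0,0,1]]]' 30
python3 -m jog '[[[0,-0.2,0,0,0,0,1],[0,-0.3,0,0,0,0,1],[0,-0.3,0,0,0,0,1],[0,0,0,0,0,0,1]]]'
```

```text
t: 15.28
tcp_pos: [0.5393, 0.0361, 0.0891]
orientation: [0.001, -0.038, 0.999, -0.002]
force: [0.2, -17.1, 5.3]
grip_width: 0.017
gripper_force: 32.2
t: 15.62
tcp_pos: [0.5407, 0.0213, 0.0892]
orientation: [0.001, -0.038, 0.999, -0.0]
force: [1.2, -1.3, 6.4]
grip_width: 0.0168
gripper_force: 32.4
```

```bash
python3 -m jog '[[[0,-0.4,0,0,0,0,1],[0,-0.4,0,0,0,0,1],[0,-0.4,0,0,0,0,1],[0,-0.4,0,0,0,0,1],[0,-0.4,0,0,0,0,1],[0,-0.2,0,0,0,0,1],[0,0,0,0,0,0,1]]]'
python3 -m jog '[[[0,-0.2,0,0,0,0,1],[0,-0.1,0,0,0,0,1],[0,0,0,0,0,0,1]]]'
python3 -m jog '[[[0,-0.1,0,0,0,0,1],[0,0,0,0,0,0,1]]]'
```

```text
t: 16.2
tcp_pos: [0.5448, -0.0225, 0.0893]
orientation: [0.002, -0.038, 0.999, -0.0]
force: [10.4, -0.4, 2.6]
grip_width: 0.0169
gripper_force: 31.9
t: 16.45
tcp_pos: [0.5453, -0.0281, 0.0893]
orientation: [0.002, -0.038, 0.999, -0.0]
force: [11.2, -0.4, 1.2]
grip_width: 0.0169
gripper_force: 31.8
t: 16.62
tcp_pos: [0.5455, -0.0299, 0.0893]
orientation: [0.002, -0.038, 0.999, -0.0]
force: [12.1, 0.4, 0.2]
grip_width: 0.0167
gripper_force: 31.8
```

```bash
python3 -m jog '[[[-0.06,-0.1,0,0,0,0,1],[0,0,0,0,0,0,1]]]'
python3 -m jog '[[[0,-0.1,0,0,0,0,1],[0,0,0,0,0,0,1]]]'
python3 -m jog '[[[0,-0.08,0,0,0,0,1],[0,0,0,0,0,0,1]]]'
```

```text
t: 16.78
tcp_pos: [0.5459, -0.0319, 0.0892]
orientation: [0.001, -0.038, 0.999, -0.0]
force: [-0.3, -0.3, 7.9]
grip_width: 0.017
gripper_force: 32.5
t: 16.95
tcp_pos: [0.5461, -0.0339, 0.0892]
orientation: [0.001, -0.038, 0.999, -0.0]
force: [1.3, -0.9, 7.2]
grip_width: 0.0171
gripper_force: 32.5
t: 17.12
tcp_pos: [0.5461, -0.0341, 0.0892]
orientation: [0.001, -0.038, 0.999, 0.001]
force: [-0.8, 13.2, 9.7]
grip_width: 0.0173
gripper_force: 32.9
```

```bash
python3 -m jog '[[[0,-0.04,0,0,0,0,1],[0,0,0,0,0,0,1],[0,0.06,0,0,0,0,1],[0,0,0,0,0,0,0.7],[0,0,0,0,0,0,0.6],[0,0,0,0,0,0,0.5],[0,0,0,0,0,0,0.5],[0,0,0,0,0,0,0.5]]]'
python3 -m jog '[[[0,0,-0.4,0,0,0,0.5],[0,0,-0.8,0,0,0,0.5],[0,0,-1,0,0,0,0.5],[0,0,-1,0,0,0,0.5],[0.5,0.5,-1,0,0,0,0.5],[1,1,-0.5,0,0,0,0.5],[1,1,0,0,0,0,0.5],[0,1,0,0,0,0,0.5]]]'
python3 - <<'E'
from h import *
c=optics.snapshot('scene');u=proj(c,[.57,-.02,.05])[0].astype(int); b=u-[60,30]
cv2.imwrite('pics/scene4.png',cv2.resize(c['image'][b[1]:b[1]+75,b[0]:b[0]+100,::-1],None,fx=8,fy=8,interpolation=cv2.INTER_CUBIC))
E
```

```text
t: 17.78
tcp_pos: [0.5454, -0.0352, 0.0878]
orientation: [-0.0, -0.038, 0.999, -0.0]
force: [-0.0, -0.4, 0.4]
grip_width: 0.0425
gripper_force: 0.0
t: 18.45
tcp_pos: [0.4884, 0.0312, 0.1835]
orientation: [0.001, -0.038, 0.999, -0.0]
force: [-0.6, -1.1, -0.5]
grip_width: 0.0424
gripper_force: 0.0
```

View pics/scene4.png

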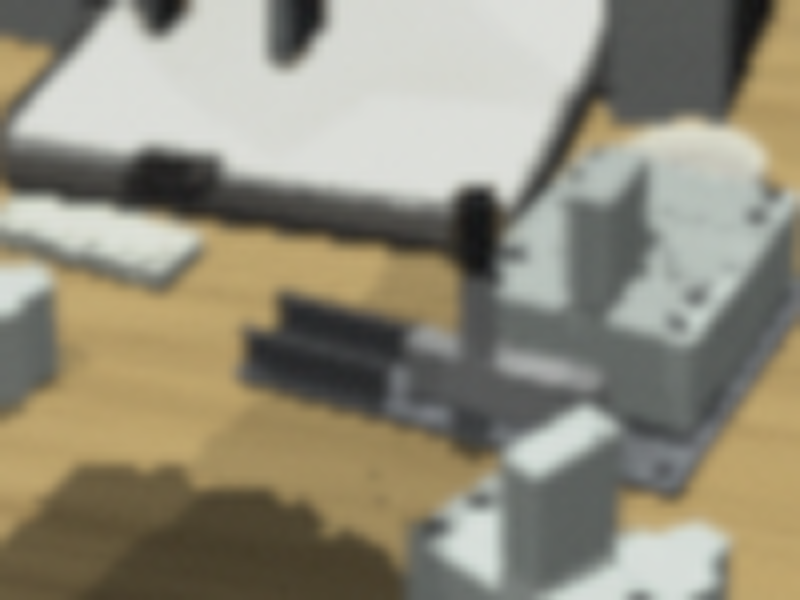

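The bolt is across behind the flush half, with the knob at (475,235) and the bar tip near (600,380). The gripper is clear, so I'm handing in.

```bash
python3 -c "
from plant import job; print(job.job_done())"
```

```text
the job is handed in; nothing more can be done
None
```

I closed half_a fully home against the fixed half, slid the bolt about 70 mm across to its stop and let go; the other two halves were not touched. I handed the job in at about 18.5 s, but it returned no verdict.

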